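Lock out the workshop panel and prove it dead

TASK

Lock out this machine for service. Flip both isolator toggles on the grey panel from on to off first; then push every snap hook lying on the bench onto the near leg of a steel hoop, one hook to a hoop, until its gate flicks shut behind the leg, and leave the hooks lying flat on the bench; last, prove the machine dead by turning the key fully clockwise to start, holding it there for about two seconds and then letting it spring back. Never turn the key before both isolators are off, leave them off, and do not shift the other things on the bench.

Things in the scene. Friction and masses are not known exactly. Their poses are not given: they have to be found in the camera images.
- toggle1 (a joint): isolator toggle on the grey panel: 0 = ON (leaning along the panel's -x), 1.5 rad = OFF (leaning along the panel's +x). Hinged about the panel's y axis at (55, -45, 74) mm from the panel's origin; over-centre: past upright (0.75) it drops to the far stop by itself and stays. A 1.5 N push at its grip moves it
- toggle1_tip (a point): centre of toggle1's black cross grip (20 mm diameter, 40 mm long along the panel's y), 75 mm from its hinge
- toggle2 (a joint): the other isolator toggle, just like toggle1, hinged at (55, 45, 74) mm from the panel's origin
- toggle2_tip (a point): centre of toggle2's black cross grip, as toggle1's
- key_grip (a point): centre of the key's flat steel bow, 32 mm long x 8 mm thick x 28 mm high, upright on the panel at (-85, 0, 92) mm from its origin (the bow stands from 78 to 106 mm above the table; below it only a thin shank and a collar of 30 mm diameter). Own x along the bow's length, y across its thickness, z up; turns with the key. At rest (RUN) it lies along the panel's x
- key (a joint): spring-return key: 0 = RUN (rest), 1.0 rad = START (stop), clockwise seen from above. Springs back to 0 when let go; needs 0.04 to 0.14 N m
- panel: grey control box 260 x 180 x 60 mm high, fixed; origin under its centre, x along its length (from the key end to the toggle end), z up
- hoops: row of three steel hoops of 10 mm round bar, fixed on the table; origin on the table at the middle hoop's near leg; x points away from the robot from the near legs to the far legs, y along the row. Each hoop: near leg at x=0, far leg at x=80 mm, joined by a top bar 52 mm high (42 mm free beneath); hoops at y = -85, 0, 85 mm
- leg1 (a point): near leg (upright, 10 mm diameter) of the right (y = -85 mm) hoop, point on its axis 17 mm above the table; axes as the hoops'
- leg2 (a point): near leg (upright, 10 mm diameter) of the middle hoop, point on its axis 17 mm above the table; axes as the hoops'
- leg3 (a point): near leg (upright, 10 mm diameter) of the left (y = 85 mm) hoop, point on its axis 17 mm above the table; axes as the hoops'
- hookA_grip (a point): snap hook 125 mm long, 0.2 kg, lying flat (two or three of them; None if absent). Point: middle of its black handle block (54 x 22 x 34 mm high), 17 mm above its underside. x from handle to nose, z up. A flat steel fork, 12 mm thick, underside level with the handle's, runs forward: inner back of its eye at x=38 mm, eye 32 mm wide, 48 mm outside, mouth facing forward at x=84 to 98 mm
- hookA_gate (a joint): spring gate across hookA's mouth: 0 = shut, 1.35 rad = pushed fully in, springs back by itself; None if absent. Hinged at (87, 19) mm in the hook's x, y; gives inwards only, to 2 to 5 N. Free mouth from y=-13 to 13 mm, best entered 2 mm to the -y side of its middle. It can flick shut behind a 10 mm bar only when the bar's centre is at x=43 to 53 mm from the handle point
- hookB_grip (a point): another hook just like hookA, same point and axes; None if absent
- hookB_gate (a joint): spring gate of hookB, like hookA's; None if absent
- hookC_grip (a point): another hook just like hookA, same point and axes; None if absent
- hookC_gate (a joint): spring gate of hookC, like hookA's; None if absent
- tape: bystander: roll of tape, 100 mm diameter, 48 mm high
- tin: bystander: round tin, 70 mm diameter, 45 mm high
- can: bystander: can, 66 mm diameter, 180 mm high, beyond the hoops
- carton: bystander: carton 120 x 90 x 60 mm
- eyering: bystander: loose steel ring 60 mm diameter, 12 mm high
- wrench: bystander: wrench lying beyond the hoops
Not all that is in view belongs to the job. Leave any green or turquoise look-alike of the part that bears hookB_grip alone.

How it is judged:
By the outcome, as a careful person would: the job done as asked, in the order asked, and still so for the second after the job is handed in, with the robot touching nothing.
Of hookA, hookB, hookC only 2 to 3 are there at a start; the rules pass over those that are not, and their reading is None.
At some moment in a run one of hookA, hookB, hookC may be knocked a few centimetres aside while the robot is not near it.
Once in a run the grip may slacken for a moment while it holds something.
It also fails if it takes over 208 s, if anything falls off the work surface, if the arm or the gripper's body presses on something with over 40 N, if the wrist force passes 120 N, or if a joint passes its speed limit or range.

ROBOT

A 7-joint arm with a two-finger parallel gripper is mounted at the origin on the work surface. World frame = base frame: x ahead of the robot, y to its left, z up, the work surface at z = 0. Lengths are in m, angles in rad, forces in N, time in s.
With the tool pointing down it reaches from about 0.425 to 1.025 m from the base axis. Payload 9.4 kg.
Tool frame: the origin (TCP) lies between the finger pads; the fingertips stand 17 mm ahead of it and the grasp point (between the pads) lies 2 mm behind it (arm.finger_overhang is the distance from the TCP to the fingertips, in m); z points along the fingers, y is the line along which they close (so a half turn about z gives the same grasp; the last joint's range is limited). The gripper opens to 85 mm and grips with 20 to 120 N. Pads are 22 mm wide; open, the fingers measure 114 mm over their backs; the gripper's body (76 mm by 85 mm) begins 54 mm behind the grasp point. The pads swing forward as they close: fully open they stand 13 mm farther back than shut.
Start: joints at [1.094, 0.599, -0.003, 1.599, 0.002, 0.943, -0.08], TCP at [0.282, -0.668, 0.248] pointing down, gripper open.
Joint ranges: [-2.57, 2.57], [-0.35, 1.97], [-1.29, 1.29], [0.11, 2.56], [-1.05, 4.19], [0.11, 1.86], [-2.63, 2.63]. Speed limits (rad/s): [2.22, 2.22, 3.01, 3.01, 3.14, 3.14, 3.14].

INTERFACE

Orientations are given as a rotation vector (axis times angle).
In Python, from station import readout, camera, arm gives the robot as it stands.
- The arm moves only by the tool apply_moves, never from a script. Its argument "steps" is a list that holds one entry, the list of rows, each a list of 7 numbers: the turn, a rotation vector about the tool's x, y, z in degrees, then the shift along the tool's x, y, z in cm, then the closure, from 0 (fully open) to 1 (shut). In form: [[[ax, ay, az, tx, ty, tz, hand], ...]]. A call has 1 to 20 rows; each row shifts and turns the commanded pose from where the row before left it, along the tool's axes as they then stand; what a row does not reach is not made up. A row lasts 1/8 s, in which the tool goes at most 62.5 mm and 10.7 degrees, less where a joint would pass 70% of its speed; a pose out of reach is approached as far as the arm can. A call is refused whole if a number of a shift passes 6.25 or a number of a turn 10.7, either way. A call with a gripper value outside its range is refused whole. The fingers move at their own pace and stop on an object; "newtons" is the grip in N (left out, the last holds). Time passes only in rows, so rows that do not move let the fingers close. It gives the time, the measured TCP pose, the force, the opening and the grip force at its end, in the units of the state.
- readout.read_state(): the state, without advancing time (a new reading comes with each control period).
- camera(name): name is "scene" or "top"; returns a dict with "image" (384x512x3 uint8, red, green, blue), "fx", "fy", "cx", "cy" (pixels), "extrinsics" (4x4, takes a point from camera to world coordinates). Camera axes: x right, y up, looking along -z (the intrinsics and any distortion apply to the point x, -y, -z); pixel columns grow to the right and rows downward; lengths in m; the calibration is good to about 2 mm. A picture is of the moment at which its call begins. There is no depth.
- arm.finish_job(): hands the job in; it is judged then, once.
The state is a dict: "clock": time; "joints": joint angles; "joint_vel": joint speeds; "tau": joint torques, N m; "eef_pos": TCP position; "tcp_rot": TCP orientation; "wrist_force": force on the tool from outside, world axes, zero at the start; "ft_torque": the same for the moment, N m; "opening": finger opening in m; "gripper_force": force on a finger pad.
Only numpy, scipy, OpenCV 4.12 (cv2) and the standard library are available. Lean on these libraries where they do the work, as an engineer would, in place of code of your own. Each camera call takes 0.05 s, during which the arm holds its last target. There are 200 camera calls.

## Working session

There is one attempt and no reset: what is moved stays moved. The work goes in short steps, Python scripts to look and compute and a tool call to move; the robot and the scene stay as the last step left them, time stands still between calls to the robot, and variables do not carry over. Pictures are saved under pics/ and viewed, at most 14 in all, crops included, and the job is handed in when it is done.

Besides the shell and the picture viewer there is one more tool, called after "Emit:" as name([rows], argument=value, ...), one row to a line, values as JSON. apply_moves: Moves the arm, as the interface text tells. Its arguments: {"type":"object","properties":{"steps":{"type":"array","items":{"type":"array","items":{"type":"array","items":{"type":"number"}}}},"newtons":{"type":"number"}},"required":["steps"]}

```bash
mkdir -p pics; ls; python3 - <<'E'
from station import readout, camera, arm
import cv2,numpy as np
print(readout.read_state())
for n in ("scene","top"):
    c=camera(n); cv2.imwrite(f"pics/{n}0.png",cv2.resize(c["image"][:,:,::-1],(800,600),interpolation=cv2.INTER_CUBIC))
    cv2.imwrite(f"pics/raw_{n}0.png",c["image"][:,:,::-1])
    print(n,{k:c[k] for k in c if k not in("image",)})
E
```

```text
pics
{'clock': 0.0, 'joints': array([ 1.09427736,  0.60013548, -0.00252616,  1.60014049,  0.00184843,
        0.94289225, -0.07980789]), 'joint_vel': array([-5.83775685e-04, -5.08661844e-04, -1.29655238e-03, -5.90137904e-04,
        4.76445083e-05,  1.42873603e-03, -1.62197880e-03]), 'tau': array([ 7.78772064e-04, -7.76461101e+01,  1.56533204e+00, -2.58018279e+01,
        1.24194895e-02,  8.71147087e-03, -1.58032893e-06]), 'eef_pos': array([ 0.28199863, -0.66742187,  0.24740592]), 'tcp_rot': array([-3.07754228e+00, -6.23662823e-01,  7.83908353e-04]), 'wrist_force': array([0.4074056 , 0.88754963, 0.33598016]), 'ft_torque': array([-0.01335839, -0.02216582, -0.01222627]), 'gripper_force': 0.0, 'opening': 0.08553660294362928}
scene {'fx': 362.8125139251223, 'fy': 362.8125139251223, 'cx': 257.9044410033592, 'cy': 187.92537717608855, 'extrinsics': array([[ 0.70565728, -0.57075658,  0.41986275,  0.96885313],
       [ 0.70853394,  0.56402546, -0.42409307, -0.50302217],
       [ 0.00524063,  0.59675137,  0.80240908,  1.0316838 ],
       [ 0.        ,  0.        ,  0.        ,  1.        ]])}
top {'fx': 381.28178460151867, 'fy': 381.28178460151867, 'cx': 256.35731385960366, 'cy': 185.20375536636118, 'extrinsics': array([[-0.02421155,  0.99391584, -0.10744814,  0.36010161],
       [-0.99970191, -0.02373306,  0.00572993, -0.03723717],
       [ 0.00314499,  0.10755484,  0.99419418,  1.30491883],
       [ 0.        ,  0.        ,  0.        ,  1.        ]])}
```

View pics/top0.png

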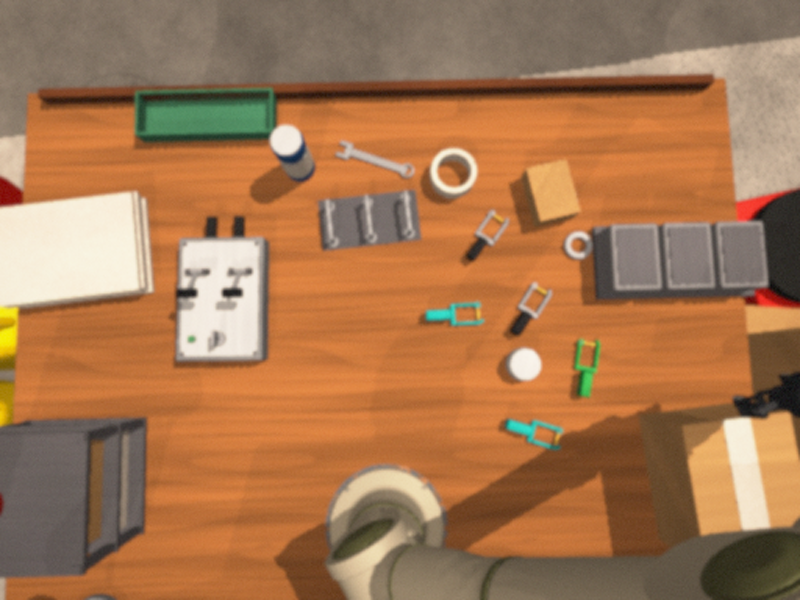

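View pics/scene0.png

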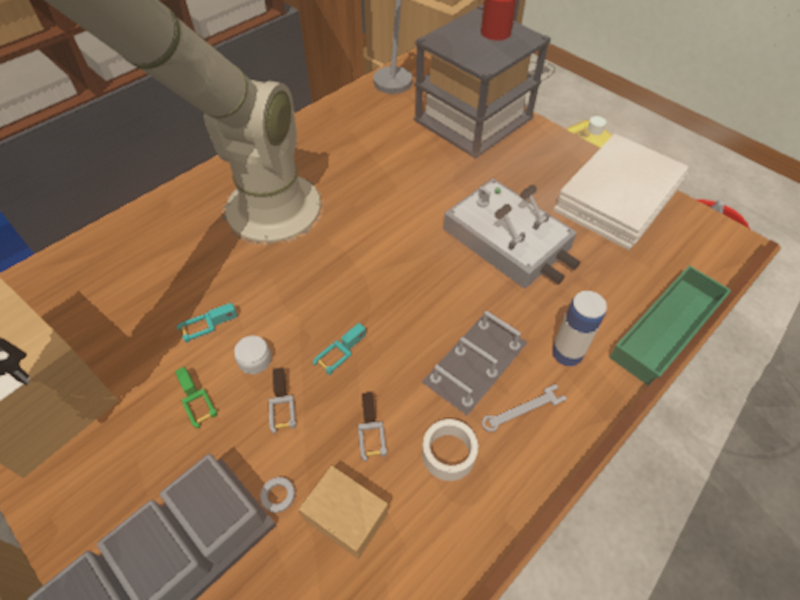

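Top view shows these candidates for a hook: black handles at (487,235) and (530,308). The look-alikes are turquoise (455,314), green (587,367) and turquoise (533,432). By the description I choose the two black-handled ones, so two of the three hooks are present. I'll check that in one close crop.

```bash
cat > h.py <<'E'
import numpy as np,cv2
from station import readout,camera,arm
from scipy.spatial.transform import Rotation as R
def proj(c,P):
    P=np.atleast_2d(P);E=c["extrinsics"];q=(P-E[:3,3])@E[:3,:3]
    return np.c_[c["cx"]+c["fx"]*q[:,0]/-q[:,2], c["cy"]-c["fy"]*q[:,1]/-q[:,2]]
def unproj(c,uv,z):
    uv=np.atleast_2d(np.array(uv,float));E=c["extrinsics"]
    d=np.c_[(uv[:,0]-c["cx"])/c["fx"],-(uv[:,1]-c["cy"])/c["fy"],-np.ones(len(uv))]@E[:3,:3].T
    o=E[:3,3];return o+d*((z-o[2])/d[:,2])[:,None]
def crop(c,x0,x1,y0,y1,s,name,draw=()):
    im=cv2.resize(c["image"][y0:y1,x0:x1,::-1],None,fx=s,fy=s,interpolation=cv2.INTER_CUBIC)
    for P in draw:
        p=((proj(c,P)-[x0,y0]+.5)*s-.5).round().astype(int)
        cv2.polylines(im,[p.reshape(-1,1,2)],False,(0,0,255),1)
    cv2.imwrite(f"pics/{name}.png",im)
def place(pose,P): # pose x,y,yaw ; P local Nx3
    x,y,a=pose;P=np.atleast_2d(P);return np.c_[x+P[:,0]*np.cos(a)-P[:,1]*np.sin(a),y+P[:,0]*np.sin(a)+P[:,1]*np.cos(a),P[:,2]]
def st():
    s=readout.read_state();r=R.from_rotvec(s["tcp_rot"]).as_matrix()
    print("t",round(s["clock"],2),"pos",s["eef_pos"].round(4),"x",r[:,0].round(3),"y",r[:,1].round(3),"z",r[:,2].round(3),"F",s["wrist_force"].round(1),"op",round(s["opening"],4),"gf",round(s["gripper_force"],1),"j",s["joints"].round(2));return s,r
def to(target,yaw): # tool-down, tool y axis direction at world yaw (rad) mod pi ; print shift in tool axes(cm), turn(deg)
    s,r=st();d=(np.array(target)-s["eef_pos"])
    cur=np.arctan2(r[1,1],r[0,1]);dy=(yaw-cur+np.pi/2)%np.pi-np.pi/2
    tilt=np.degrees(np.cross(r[:,2],[0,0,-1]))@r
    print("shift tool cm",(r.T@d*100).round(2),"turn about tool z deg",round(-np.degrees(dy),1),"tilt fix",tilt.round(2))
E
python3 - <<'E'
from h import *
c=camera("top");crop(c,112,378,85,255,3,"crop_top")
E
```

```text
(no output)
```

View pics/crop_top.png

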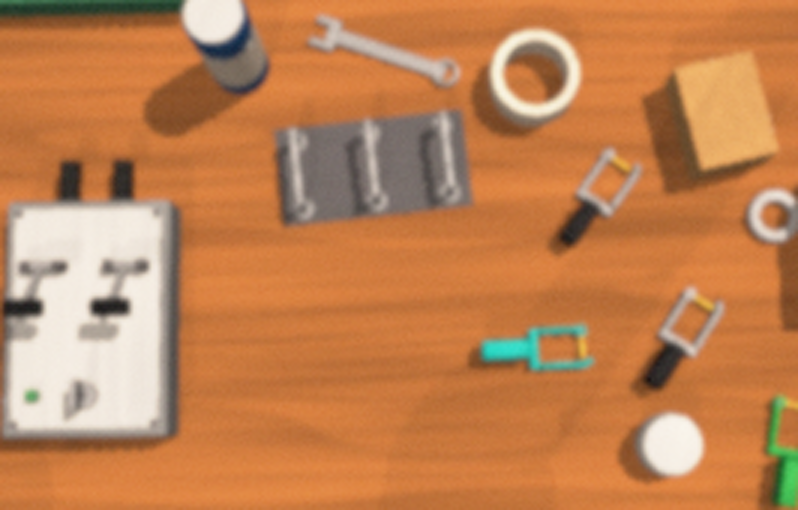

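The crop confirms two hooks with black handles, at (577,222) and (664,365) in the crop. The others nearby are turquoise and green decoys. Next I'll fit poses and overlay them.

```bash
cat > m.py <<'E'
from h import *
def hookP(): 
    Z=.012
    return [[[-.027,-.011,.034],[.027,-.011,.034],[.027,.011,.034],[-.027,.011,.034],[-.027,-.011,.034]],
            [[.034,-.024,Z],[.098,-.024,Z],[.098,-.016,Z],[.038,-.016,Z],[.038,.016,Z],[.098,.016,Z],[.098,.024,Z],[.034,.024,Z],[.034,-.024,Z]]]
def hoopP():
    return [[[0,y,0],[0,y,.047],[.08,y,.047],[.08,y,0]] for y in(-.085,0,.085)]
def panelP(s=0):
    b=[[-.13,-.09,.06],[.13,-.09,.06],[.13,.09,.06],[-.13,.09,.06],[-.13,-.09,.06]]
    g=[]
    a=-.75 if s==0 else .75
    for y in(-.045,.045):
        tx,tz=.055+.075*np.sin(a),.074+.075*np.cos(a)
        g+= [[[.055,y,.074],[tx,y,tz],[tx,y-.02,tz],[tx,y+.02,tz]]]
    return [b]+g+[[[-.101,0,.106],[-.069,0,.106],[-.069,0,.078]]]
def draw(pose,Ps): return [place(pose,p) for p in Ps]
E
python3 - <<'E'
from m import *
c=camera("top")
f=lambda L,z:unproj(c,[[(a+.5)/3-.5+112,(b+.5)/3-.5+85] for a,b in L],z)
p=f([(16,213),(157,212),(12,425),(153,423)],.06);print("screws",p.round(4),p.mean(0).round(4))
h=f([(302,212),(376,202),(450,192),(297,137),(368,127),(443,118)],.047);print("hoops .047",h.round(4))
for nm,L in (("h1",[(574,230),(609,153),(640,170)]),("h2",[(659,373),(691,293),(722,310)])):
    print(nm,f(L[:1],.034).round(4),f(L[1:],.012).round(4))
E
```

```text
screws [[0.6039 0.4141 0.06  ]
 [0.6014 0.2588 0.06  ]
 [0.3714 0.4149 0.06  ]
 [0.3699 0.2627 0.06  ]] [0.4866 0.3376 0.06  ]
hoops .047 [[ 0.6001  0.1003  0.047 ]
 [ 0.6094  0.0176  0.047 ]
 [ 0.6188 -0.0653  0.047 ]
 [ 0.6856  0.1049  0.047 ]
 [ 0.6953  0.025   0.047 ]
 [ 0.7037 -0.0596  0.047 ]]
h1 [[ 0.5748 -0.204   0.034 ]] [[ 0.6674 -0.2506  0.012 ]
 [ 0.6466 -0.2855  0.012 ]]
h2 [[ 0.4118 -0.2924  0.034 ]] [[ 0.5027 -0.3374  0.012 ]
 [ 0.4824 -0.3717  0.012 ]]
```

```bash
python3 - <<'E'
from m import *
hk=lambda g,t1,t2:(g[0],g[1],np.arctan2((t1[1]+t2[1])/2-g[1],(t1[0]+t2[0])/2-g[0]))
poses=dict(panel=(.4866,.3376,-.008),hoops=(.611,.018,.09),h1=hk((.578,-.204),(.6674,-.2506),(.6466,-.2855)),h2=hk((.415,-.2924),(.5027,-.3374),(.4824,-.3717)))
print(poses)
D=draw(poses["panel"],panelP())+draw(poses["hoops"],hoopP())+draw(poses["h1"],hookP())+draw(poses["h2"],hookP())
a=camera("scene");b=camera("top")
crop(a,165,375,110,295,3.2,"ov_scene",D);crop(b,112,378,85,255,3,"ov_top",D)
E
```

```text
{'panel': (0.4866, 0.3376, -0.008), 'hoops': (0.611, 0.018, 0.09), 'h1': (0.578, -0.204, np.float64(-0.681267262340186)), 'h2': (0.415, -0.2924, np.float64(-0.675605246243425))}
```

View pics/ov_scene.png

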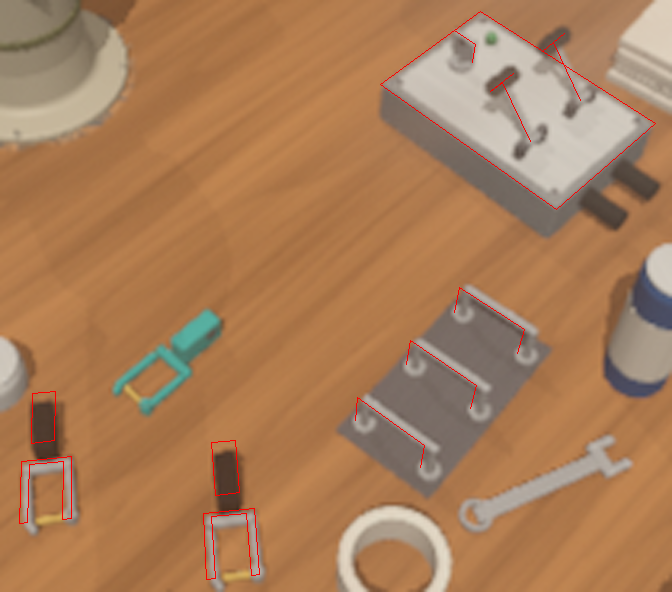

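View pics/ov_top.png

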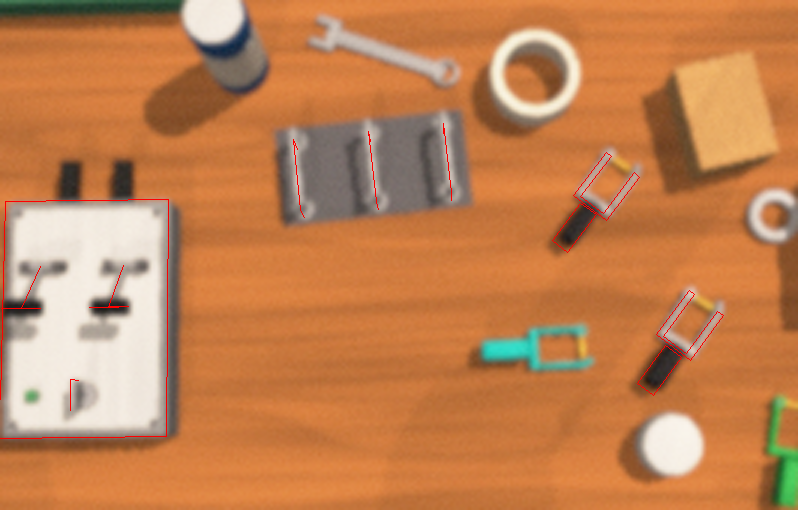

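The overlays show the panel fits within about 2 mm. The hooks and hoops need a few mm of shift, so I'll refine them by least squares over points clicked in both views.

```bash
python3 - <<'E'
from m import *
from scipy.optimize import least_squares as LS
a=camera("scene");b=camera("top")
S=lambda L:(np.array(L)+.5)/3.2-.5+[165,110]
T=lambda L:(np.array(L)+.5)/3-.5+[112,85]
def fit(x0,Ps,ps,Pt,pt):
    f=lambda x:np.r_[proj(a,place(x,Ps))-S(ps),proj(b,place(x,Pt))-T(pt)].ravel()
    r=LS(f,x0,loss="soft_l1",x_scale=[.01,.01,.05]);print(r.x.round(4),"res px",r.fun.reshape(-1,2).round(1).tolist());return r.x
Y=[.085,0,-.085]
n=lambda x,z:[[x,y,z] for y in Y]
fit((.611,.018,.09),n(0,.003)+n(.08,.003),[(463,312),(415,364),(365,421),(527,353),(481,409),(430,469)],
 n(0,.003)+n(.08,.05),[(302,210),(376,201),(450,192),(297,133),(368,124),(443,115)])
P=[[.098,-.02,.012],[.098,.02,.012],[.034,-.024,.012],[.034,.024,.012],[-.027,-.011,.034],[-.027,.011,.034]]
fit((.578,-.204,-.68),P,[(213,584),(260,577),(205,520),(257,512),(214,451),(236,448)],P,[(639,170),(610,153),(605,215),(577,197),(573,246),(559,237)])
fit((.415,-.29,-.68),P,[(33,529),(72,516),(22,463),(74,460),(33,402),(54,400)],P,[(721,310),(691,293),(690,355),(661,338),(658,390),(643,380)])
# gauge colours for reach
st()
E
```

```text
[0.6192 0.0208 0.0931] res px [[-0.4, 0.4], [-0.3, 0.6], [-0.5, 0.5], [-0.6, 0.5], [-0.8, 0.4], [-0.5, 0.2], [-0.1, -0.1], [-0.4, 0.0], [-0.7, 0.2], [-2.5, -0.4], [-1.0, -0.3], [-0.9, -0.1]]
[ 0.5827 -0.2075 -0.6592] res px [[0.3, 0.3], [-0.6, 0.8], [-0.3, -0.3], [-0.6, 0.4], [-0.8, -0.9], [-0.5, -0.8], [-0.3, -0.3], [-0.1, -1.4], [1.2, 0.0], [-0.8, -2.1], [-0.7, 0.6], [-1.4, -0.2]]
[ 0.4187 -0.2957 -0.6284] res px [[-1.7, -0.2], [-0.3, 1.9], [0.1, 1.1], [-0.4, -0.1], [-0.7, -1.2], [-0.2, -1.5], [-0.4, -1.1], [-0.2, -2.1], [0.7, -0.0], [-1.5, -2.4], [-0.5, 0.8], [-1.0, 0.3]]
t 0.4 pos [ 0.2822 -0.6678  0.2481] x [ 0.921  0.389 -0.   ] y [ 0.389 -0.921 -0.   ] z [-0.  0. -1.] F [ 0.3  0.1 -0.5] op 0.0851 gf 0.0 j [ 1.09  0.6  -0.    1.6   0.    0.94 -0.08]
```

Emit:
apply_moves([
  [[0,0,7.8,0,0,0,0],[0,0,7.8,0,0,0,0],[0,0,7.8,0,0,0,0],[0,0,0,4,-6,0,0],[0,0,0,4,-6,0,0],[0,0,0,4,-6,0,0],[0,0,0,4,-6,0,0],[0,0,0,4,-6,0,0],[0,0,0,4,-6,0,0],[0,0,0,0,-6,0,0],[0,0,0,0,-6,0,0],[0,0,0,0,-6,0,0],[0,0,0,0,-6,0,0],[0,0,0,0,-6,0,0],[0,0,0,0,-6,0,0],[0,0,0,0,-6,0,0],[0,0,0,0,-6,0,0],[0,0,0,0,0,0,0],[0,0,0,0,0,0,0]],
])

```text
clock: 2.78
eef_pos: [0.4969, 0.1221, 0.2482]
tcp_rot: [3.141, -0.013, -0.0]
wrist_force: [0.7, -0.8, -0.2]
opening: 0.085
gripper_force: 0.0
```

```bash
python3 -c "
from h import *
to([.4566,.3378,.2],np.pi/2-.008)"
```

```text
t 2.77 pos [0.4969 0.1221 0.2482] x [ 1.    -0.008 -0.   ] y [-0.008 -1.     0.   ] z [-0. -0. -1.] F [ 0.7 -0.8 -0.2] op 0.085 gf 0.0 j [-0.38  0.35  0.04  2.08 -0.02  0.71 -1.91]
shift tool cm [ -4.2  -21.54   4.81] turn about tool z deg -0.0 tilt fix [0.03 0.01 0.  ]
```

Emit:
apply_moves([
  [[0,0,0,-1,-5.4,1.2,0],[0,0,0,-1,-5.4,1.2,0],[0,0,0,-1.1,-5.4,1.2,0],[0,0,0,-1.1,-5.35,1.2,0],[0,0,0,0,0,0,0],[0,0,0,0,0,0,0]],
])

```text
clock: 3.52
eef_pos: [0.4576, 0.3362, 0.2001]
tcp_rot: [3.14, -0.017, -0.0]
wrist_force: [-0.2, 0.7, -0.1]
opening: 0.0855
gripper_force: 0.0
```

```bash
python3 -c "
from m import *
to([.4566,.3378,.122],np.pi/2-.008)
D=draw((.4866,.3376,-.008),panelP())
crop(camera('scene'),270,400,85,205,4.8,'pan1',D)"
```

```text
t 3.52 pos [0.4576 0.3362 0.2001] x [ 1.    -0.011 -0.   ] y [-0.011 -1.     0.001] z [-0.    -0.001 -1.   ] F [-0.2  0.7 -0.1] op 0.0855 gf 0.0 j [-0.75  0.47  0.02  2.01 -0.01  0.66 -2.3 ]
shift tool cm [-0.1  -0.17  7.81] turn about tool z deg -0.2 tilt fix [ 0.08  0.01 -0.  ]
```

View pics/pan1.png

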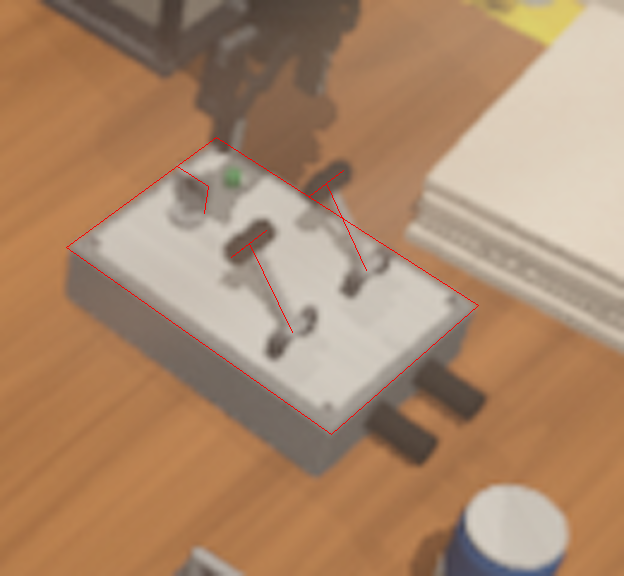

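The crop shows the gripper above the panel. The grips at (249,241) and (329,180) match the overlay within about 2 mm. Next is lowering and pushing both toggles.

Emit:
apply_moves([
  [[0,0,0,0,-0.1,4,0],[0,0,0,0,0,3.8,0],[0,0,0,0,0,0,0],[0,0,0,1,0,0,0],[0,0,0,1,0,0,0],[0,0,0,1,0,0,0],[0,0,0,1,0,0,0],[0,0,0,1,0,0,0],[0,0,0,1,0,0,0],[0,0,0,1,0,0,0],[0,0,0,1,0,0,0],[0,0,0,1,0,0,0],[0,0,0,0.5,0,0,0],[0,0,0,0,0,0,0],[0,0,0,-1,0,0,0],[0,0,0,0,0,-5,0],[0,0,0,0,0,-5,0],[0,0,0,0,4,0,0],[0,0,0,0,6,0,0],[0,0,0,0,6,0,0]],
])

```text
clock: 6.08
eef_pos: [0.5392, 0.1775, 0.2224]
tcp_rot: [-3.141, 0.011, 0.0]
wrist_force: [1.3, 0.3, 0.2]
opening: 0.0856
gripper_force: 0.0
```

```bash
python3 -c "
from m import *
D=draw((.4866,.3376,-.008),panelP(1))
crop(camera('scene'),270,400,85,205,4.8,'pan2',D)
to([.5827,-.2075,.2],np.pi/2-.6592)"
```

```text
t 6.12 pos [0.5389 0.1675 0.2223] x [ 1.    -0.016 -0.001] y [-0.016 -1.     0.005] z [-0.001 -0.005 -1.   ] F [-2.2 -8.8 -1.2] op 0.0857 gf 0.0 j [-0.42  0.44  0.02  2.   -0.    0.71 -1.99]
shift tool cm [ 4.97 37.41  2.43] turn about tool z deg 36.9 tilt fix [0.31 0.08 0.  ]
```

View pics/pan2.png

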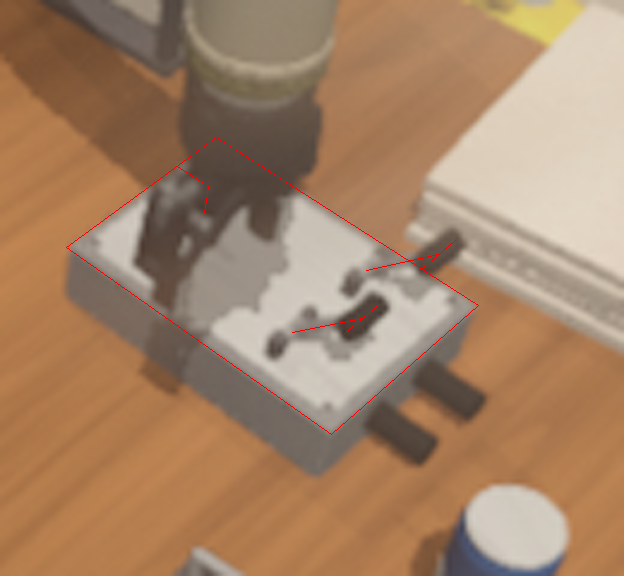

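Both toggles now rest at OFF, with the grips at (362,315) and (441,250) on the overlay of the off position. Next I move above hook 1 and check that it is still where I measured it.

Emit:
apply_moves([
  [[0,0,0,0.8,6,0,0],[0,0,0,0.8,6,0,0],[0,0,0,0.8,6,0,0],[0,0,0,0.8,6,0,0],[0,0,0,0.8,6,0,0],[0,0,0,0.7,5.4,0,0],[0,0,9.2,0,0,0,0],[0,0,9.2,0,0,0,0],[0,0,9.2,0,0,0,0],[0,0,9.2,0,0,0,0],[0,0,0,0,0,5,0],[0,0,0,0,0,0,0],[0,0,0,0,0,0,0]],
])

```text
clock: 7.75
eef_pos: [0.5846, -0.1756, 0.1732]
tcp_rot: [-2.977, 1.004, -0.0]
wrist_force: [0.7, 0.2, 0.8]
opening: 0.0848
gripper_force: 0.0
```

```bash
python3 -c "
from m import *
to([.5827,-.2075,.024],np.pi/2-.6592)
D=draw((.5827,-.2075,-.6592),hookP())+draw((.4187,-.2957,-.6284),hookP())+draw((.6192,.0208,.0931),hoopP())
crop(camera('scene'),165,345,195,300,4.4,'hk1',D)"
```

```text
t 7.75 pos [ 0.5846 -0.1756  0.1732] x [ 0.796 -0.606 -0.   ] y [-0.606 -0.796 -0.   ] z [ 0.  0. -1.] F [0.7 0.2 0.8] op 0.0848 gf 0.0 j [ 0.08  0.56  0.18  1.95 -0.16  0.65 -1.86]
shift tool cm [ 1.79  2.66 14.92] turn about tool z deg 0.5 tilt fix [-0.01  0.    0.  ]
```

View pics/hk1.png

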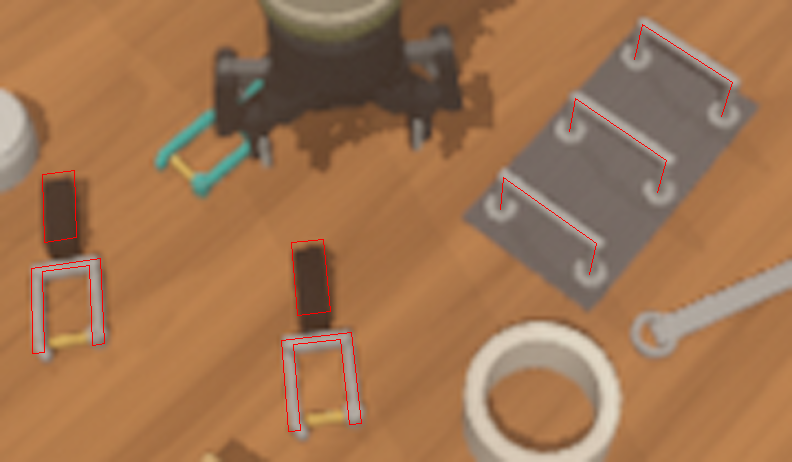

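Hook 1 is still in place at (312,285), and the overlay matches. Next: lower and grasp.

Emit:
apply_moves([
  [[0,0,0.5,1.9,2.7,3,0],[0,0,0,0,0,5,0],[0,0,0,0,0,4.5,0],[0,0,0,0,0,2.4,0],[0,0,0,0,0,0,0],[0,0,0,0,0,0,0.5],[0,0,0,0,0,0,0.8],[0,0,0,0,0,0,1],[0,0,0,0,0,0,1],[0,0,0,0,0,0,1],[0,0,0,0,0,0,1],[0,0,0,0,0,0,1]],
], newtons=50)

```text
clock: 9.3
eef_pos: [0.5837, -0.2089, 0.0243]
tcp_rot: [-2.972, 1.017, -0.002]
wrist_force: [-0.5, 1.1, 7.8]
opening: 0.0208
gripper_force: 50.3
```

```bash
python3 -c "
from m import *
st()
L=place((.6192,.0208,.0931),[[-.12,-.083,.028]])[0];print(L)
to(L,np.pi/2+.0931)"
```

```text
t 9.3 pos [ 0.5837 -0.2089  0.0243] x [ 0.79  -0.613  0.001] y [-0.613 -0.79  -0.001] z [ 0.001 -0.    -1.   ] F [-0.5  1.1  7.8] op 0.0208 gf 50.3 j [ 0.18  0.78  0.11  1.99 -0.21  0.38 -1.78]
[ 0.50743582 -0.07299642  0.028     ]
t 9.3 pos [ 0.5837 -0.2089  0.0243] x [ 0.79  -0.613  0.001] y [-0.613 -0.79  -0.001] z [ 0.001 -0.    -1.   ] F [-0.5  1.1  7.8] op 0.0208 gf 50.3 j [ 0.18  0.78  0.11  1.99 -0.21  0.38 -1.78]
shift tool cm [-14.36  -6.07  -0.39] turn about tool z deg -43.1 tilt fix [-0.03 -0.07  0.  ]
```

Emit:
apply_moves([
  [[0,0,0,0,0,-0.6,1],[0,0,0,-2.9,-1.2,0,1],[0,0,0,-2.9,-1.2,0,1],[0,0,0,-2.9,-1.2,0,1],[0,0,0,-2.9,-1.2,0,1],[0,0,0,-2.8,-1.25,0,1],[0,0,-8.6,0,0,0,1],[0,0,-8.6,0,0,0,1],[0,0,-8.6,0,0,0,1],[0,0,-8.6,0,0,0,1],[0,0,-8.7,0,0,0,1],[0,0,0,0,0,0,1],[0,0,0,0,0,0,1]],
])

```text
clock: 10.92
eef_pos: [0.5065, -0.0729, 0.0294]
tcp_rot: [3.138, 0.14, 0.0]
wrist_force: [0.4, 0.5, -2.2]
opening: 0.0213
gripper_force: 49.0
```

```bash
python3 -c "
from m import *
s,r=st()
p=s['eef_pos'];L=place((.6192,.0208,.0931),[[-.12,-.083,.027]])[0];to(L,np.pi/2+.0931)
D=draw((p[0],p[1],np.arctan2(r[1,0],r[0,0])),hookP())+draw((.6192,.0208,.0931),hoopP())
im=camera('scene');crop(im,215,345,185,285,4.4,'hk2a',D);crop(camera('top'),190,290,110,210,4.4,'hk2b',D)
a=cv2.imread('pics/hk2a.png');b=cv2.imread('pics/hk2b.png')
h=min(a.shape[0],b.shape[0]);o=np.hstack([a[:h],b[:h]]);o=cv2.resize(o,None,fx=795/o.shape[1],fy=795/o.shape[1]);cv2.imwrite('pics/hk2.png',o)"
```

```text
t 10.93 pos [ 0.5065 -0.0729  0.0294] x [0.996 0.089 0.   ] y [ 0.089 -0.996  0.   ] z [ 0. -0. -1.] F [ 0.4  0.5 -2.2] op 0.0213 gf 49.0 j [ 0.04  0.71 -0.02  2.23  0.06  0.2  -1.51]
t 10.93 pos [ 0.5065 -0.0729  0.0294] x [0.996 0.089 0.   ] y [ 0.089 -0.996  0.   ] z [ 0. -0. -1.] F [ 0.4  0.5 -2.2] op 0.0213 gf 49.0 j [ 0.04  0.71 -0.02  2.23  0.06  0.2  -1.51]
shift tool cm [0.09 0.02 0.24] turn about tool z deg -0.2 tilt fix [ 0. -0.  0.]
```

View pics/hk2.png

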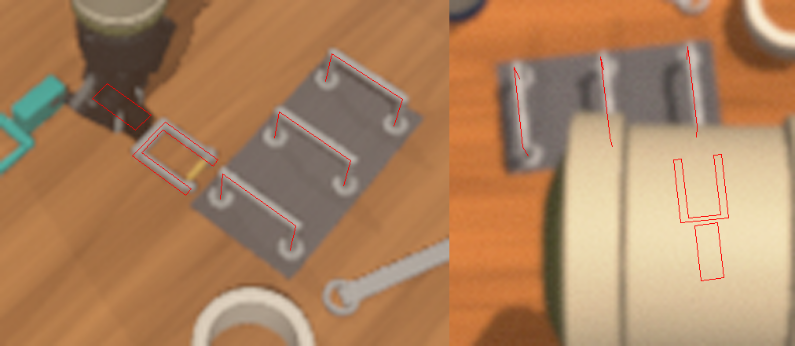

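The hook held in the gripper agrees with the overlay, and its mouth at about (202,175) lines up with the right-hand leg at (221,199). Next: advance.

Emit:
apply_moves([
  [[0,0,0,0.6,0.1,0.1,1],[0,0,0,0.7,0,0,1],[0,0,0,0.7,0,0,1],[0,0,0,0.7,0,0,1],[0,0,0,0.7,0,0,1],[0,0,0,0.7,0,0,1],[0,0,0,0.7,0,0,1],[0,0,0,0.7,0,0,1],[0,0,0,0.7,0,0,1],[0,0,0,0.5,0,0,1],[0,0,0,0.3,0,0,1],[0,0,0,0,0,0,1]],
])

```text
clock: 12.52
eef_pos: [0.5767, -0.0676, 0.0283]
tcp_rot: [3.138, 0.145, 0.001]
wrist_force: [-0.1, -0.7, -1.7]
opening: 0.0218
gripper_force: 33.2
```

```bash
python3 -c "
from m import *
L=place((.6192,.0208,.0931),[[-.046,-.083,.027]])[0];to(L,np.pi/2+.0931)
D=draw((.6192,.0208,.0931),hoopP())
crop(camera('scene'),225,325,195,285,6,'hk3',D)"
```

```text
t 12.53 pos [ 0.5767 -0.0676  0.0283] x [0.996 0.092 0.001] y [ 0.092 -0.996  0.   ] z [ 0.001 -0.    -1.   ] F [-0.1 -0.7 -1.7] op 0.0218 gf 33.2 j [ 0.04  0.75 -0.03  2.08  0.06  0.32 -1.51]
shift tool cm [ 0.45 -0.1   0.13] turn about tool z deg -0.0 tilt fix [ 0.01 -0.04  0.  ]
```

View pics/hk3.png

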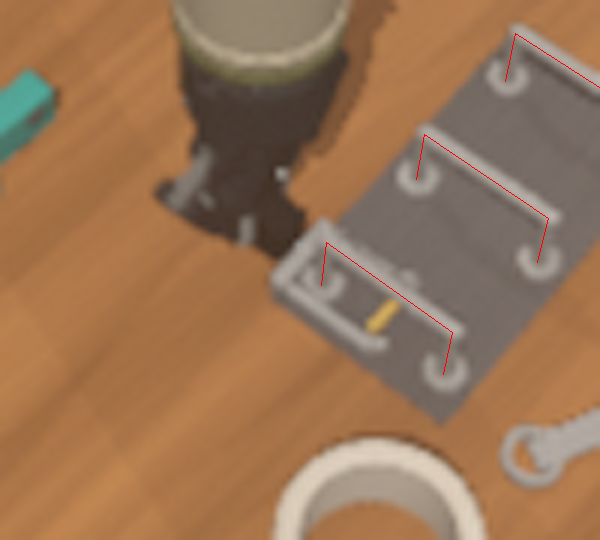

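The crop shows the leg at (322,290) inside the eye, with the yellow gate at (382,315) closed across the mouth. Next: lower, release, rise.

Emit:
apply_moves([
  [[0,0,0,0.2,0,0,1],[0,0,0,0,0,0.3,1],[0,0,0,0,0,0.1,1],[0,0,0,0,0,0,1],[0,0,0,0,0,0,0.7],[0,0,0,0,0,0,0.3],[0,0,0,0,0,0,0],[0,0,0,0,0,0,0],[0,0,0,0,0,0,0],[0,0,0,0,0,-2,0],[0,0,0,0,0,-6,0],[0,0,0,0,0,-6,0],[0,0,0,-3,6,0,0],[0,0,0,-4,6,0,0],[0,0,0,-2,4,0,0],[0,0,0,0,0,0,0]],
])

```text
clock: 14.58
eef_pos: [0.5076, -0.2261, 0.1644]
tcp_rot: [3.137, 0.135, -0.001]
wrist_force: [0.1, 0.4, -0.2]
opening: 0.0853
gripper_force: 0.0
```

```bash
python3 -c "
from m import *
to([.4187,-.2957,.0245],np.pi/2-.6284)
D=draw((.6192,.0208,.0931),hoopP())+draw((.4187,-.2957,-.6284),hookP())
crop(camera('scene'),165,325,195,295,4.9,'hk4',D)"
```

```text
t 14.57 pos [ 0.5076 -0.2261  0.1644] x [ 0.996  0.086 -0.001] y [ 0.086 -0.996  0.001] z [-0.001 -0.002 -1.   ] F [ 0.1  0.4 -0.2] op 0.0853 gf 0.0 j [ 0.36  0.51 -0.06  2.06  0.06  0.57 -1.23]
shift tool cm [-9.44  6.15 14.01] turn about tool z deg 40.9 tilt fix [0.09 0.05 0.  ]
```

View pics/hk4.png

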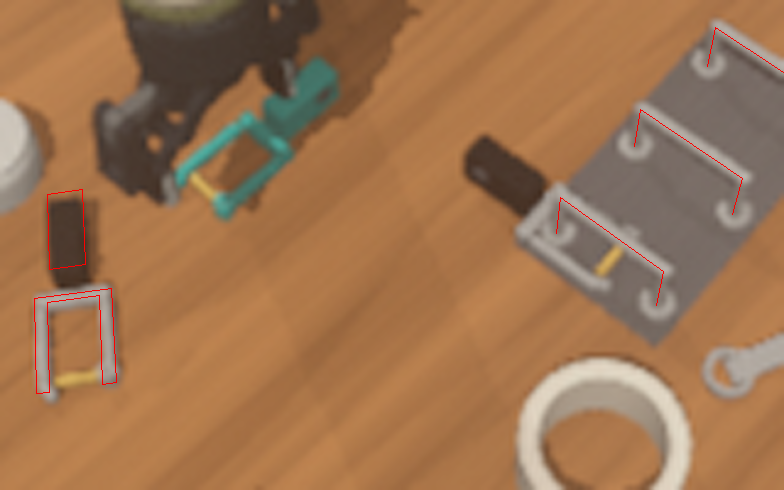

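Hook 1 sits on the leg with its gate shut at (610,262), lying flat. Hook 2 is unmoved at (70,235). The tin is about 2 cm from the finger path, so I approach with the jaws half closed.

Emit:
apply_moves([
  [[0,0,0,-4.8,3.1,0,0.4],[0,0,0,-4.6,3.1,0,0.4],[0,0,10.4,0,0,0,0.4],[0,0,10.4,0,0,0,0.4],[0,0,10.4,0,0,0,0.4],[0,0,10.4,0,0,0,0.4],[0,0,0,0,0,5,0.4],[0,0,0,0,0,0,0.4],[0,0,0,0,0,0,0.4]],
])

```text
clock: 15.75
eef_pos: [0.4223, -0.292, 0.115]
tcp_rot: [-2.986, 0.976, 0.0]
wrist_force: [-0.1, -0.7, -0.1]
opening: 0.0513
gripper_force: 0.0
```

```bash
python3 -c "
from m import *
to([.4197,-.2965,.0245],np.pi/2-.65)"
```

```text
t 15.75 pos [ 0.4223 -0.292   0.115 ] x [ 0.807 -0.591 -0.   ] y [-0.591 -0.807 -0.   ] z [-0.  0. -1.] F [-0.1 -0.7 -0.1] op 0.0513 gf 0.0 j [ 0.42  0.56  0.1   2.2  -0.15  0.39 -1.56]
shift tool cm [0.06 0.52 9.05] turn about tool z deg 1.0 tilt fix [-0.01  0.02  0.  ]
```

Emit:
apply_moves([
  [[0,0,1,0.1,0.5,3,0.4],[0,0,0,0,0,3.5,0.4],[0,0,0,0,0,2.5,0.4],[0,0,0,0,0,0,0.4],[0,0,0,0,0,0,0.7],[0,0,0,0,0,0,1],[0,0,0,0,0,0,1],[0,0,0,0,0,0,1],[0,0,0,0,0,0,1],[0,0,0,0,0,0,1]],
], newtons=50)

```text
clock: 17.0
eef_pos: [0.4204, -0.2975, 0.026]
tcp_rot: [2.976, -1.004, 0.004]
wrist_force: [-0.7, -0.8, 7.0]
opening: 0.0211
gripper_force: 48.9
```

```bash
python3 -c "
from m import *
L=place((.6192,.0208,.0931),[[-.12,.086,.03]])[0];print(L);to(L,np.pi/2+.0931)"
```

```text
[0.49172464 0.09527169 0.03      ]
t 17.0 pos [ 0.4204 -0.2975  0.026 ] x [ 0.796 -0.606  0.003] y [-0.606 -0.796 -0.   ] z [ 0.002 -0.001 -1.   ] F [-0.7 -0.8  7. ] op 0.0211 gf 48.9 j [ 0.47  0.72  0.05  2.23 -0.18  0.19 -1.54]
shift tool cm [-18.11 -35.58  -0.44] turn about tool z deg -42.6 tilt fix [-0.02 -0.15  0.  ]
```

Emit:
apply_moves([
  [[0,0,0,0,0,-2.5,1],[0,0,0,0,0,-3,1],[0,0,0,-2.6,-5.1,0,1],[0,0,0,-2.6,-5.1,0,1],[0,0,0,-2.6,-5.1,0,1],[0,0,0,-2.6,-5.1,0,1],[0,0,0,-2.6,-5.1,0,1],[0,0,0,-2.6,-5.1,0,1],[0,0,0,-2.5,-5,0,1],[0,0,-8.5,0,0,0,1],[0,0,-8.5,0,0,0,1],[0,0,-8.5,0,0,0,1],[0,0,-8.5,0,0,0,1],[0,0,-8.6,0,0,0,1],[0,0,0,0,0,0,1],[0,0,0,0,0,0,1]],
], newtons=80)

```text
clock: 19.0
eef_pos: [0.4915, 0.0957, 0.0798]
tcp_rot: [-3.138, -0.14, -0.001]
wrist_force: [0.6, -0.4, -2.2]
opening: 0.0209
gripper_force: 78.9
```

```bash
python3 -c "
from m import *
L=place((.6192,.0208,.0931),[[-.12,.086,.03]])[0];to(L,np.pi/2+.0931)"
```

```text
t 19.0 pos [0.4915 0.0957 0.0798] x [0.996 0.089 0.001] y [ 0.089 -0.996 -0.   ] z [ 0.001  0.    -1.   ] F [ 0.6 -0.4 -2.2] op 0.0209 gf 78.9 j [-0.34  0.61  0.05  2.24 -0.1   0.29 -1.69]
shift tool cm [0.02 0.05 4.98] turn about tool z deg -0.2 tilt fix [-0.01 -0.04  0.  ]
```

Emit:
apply_moves([
  [[0,0,-0.2,0,0,2.5,1],[0,0,0,0,0,2.4,1],[0,0,0,0,0,0,1],[0,0,0,0,0,0,1]],
])

```text
clock: 19.5
eef_pos: [0.4915, 0.0957, 0.0308]
tcp_rot: [3.138, 0.149, 0.0]
wrist_force: [0.0, -0.3, -1.1]
opening: 0.0206
gripper_force: 78.9
```

```bash
python3 -c "
from m import *
s,r=st()
p=s['eef_pos'];L=place((.6192,.0208,.0931),[[-.046,.086,.03]])[0];to(L,np.pi/2+.0931)
q=place((p[0],p[1],np.arctan2(r[1,0],r[0,0])),hookP()[1])
q[:,2]+=.004
D=[q]+draw((.6192,.0208,.0931),hoopP())
crop(camera('scene'),250,350,170,260,6,'hk5',D)"
```

```text
t 19.5 pos [0.4915 0.0957 0.0308] x [0.995 0.095 0.   ] y [ 0.095 -0.995  0.   ] z [ 0. -0. -1.] F [ 0.  -0.3 -1.1] op 0.0206 gf 78.9 j [-0.32  0.71  0.03  2.26 -0.1   0.18 -1.68]
t 19.5 pos [0.4915 0.0957 0.0308] x [0.995 0.095 0.   ] y [ 0.095 -0.995  0.   ] z [ 0. -0. -1.] F [ 0.  -0.3 -1.1] op 0.0206 gf 78.9 j [-0.32  0.71  0.03  2.26 -0.1   0.18 -1.68]
shift tool cm [7.42 0.06 0.08] turn about tool z deg 0.1 tilt fix [ 0.01 -0.01  0.  ]
```

View pics/hk5.png

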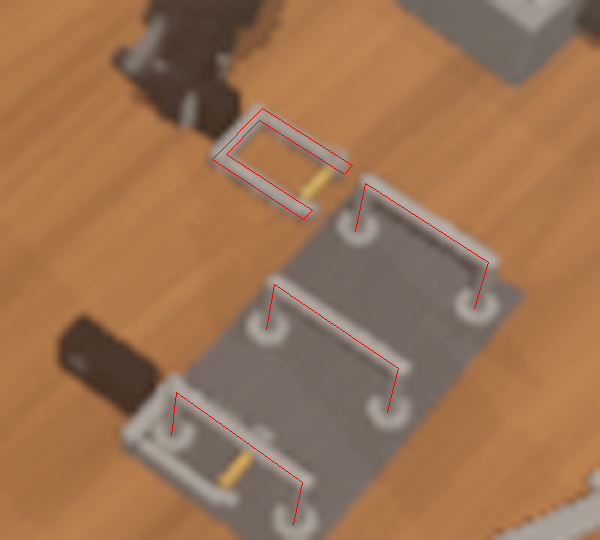

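Hook 2 agrees with its overlay, and its mouth at (322,190) lines up with the left leg at (357,228). Next: push.

Emit:
apply_moves([
  [[0,0,0,0.7,0.1,0.2,1],[0,0,0,0.7,0,0,1],[0,0,0,0.7,0,0,1],[0,0,0,0.7,0,0,1],[0,0,0,0.7,0,0,1],[0,0,0,0.7,0,0,1],[0,0,0,0.7,0,0,1],[0,0,0,0.7,0,0,1],[0,0,0,0.7,0,0,1],[0,0,0,0.6,0,0,1],[0,0,0,0.3,0,0,1],[0,0,0,0,0,0,1],[0,0,0,0,0,0,1]],
])

```text
clock: 21.18
eef_pos: [0.5629, 0.1015, 0.0283]
tcp_rot: [3.138, 0.151, -0.0]
wrist_force: [0.5, 0.6, -1.6]
opening: 0.0205
gripper_force: 79.0
```

```bash
python3 -c "
from m import *
L=place((.6192,.0208,.0931),[[-.046,.085,.025]])[0];to(L,np.pi/2+.0931)
crop(camera('scene'),250,350,170,260,6,'hk6')"
```

```text
t 21.18 pos [0.5629 0.1015 0.0283] x [ 0.995  0.096 -0.   ] y [ 0.096 -0.995  0.   ] z [-0. -0. -1.] F [ 0.5  0.6 -1.6] op 0.0205 gf 79.0 j [-0.3   0.74  0.04  2.1  -0.09  0.3  -1.66]
shift tool cm [0.25 0.06 0.33] turn about tool z deg 0.2 tilt fix [0.01 0.01 0.  ]
```

View pics/hk6.png

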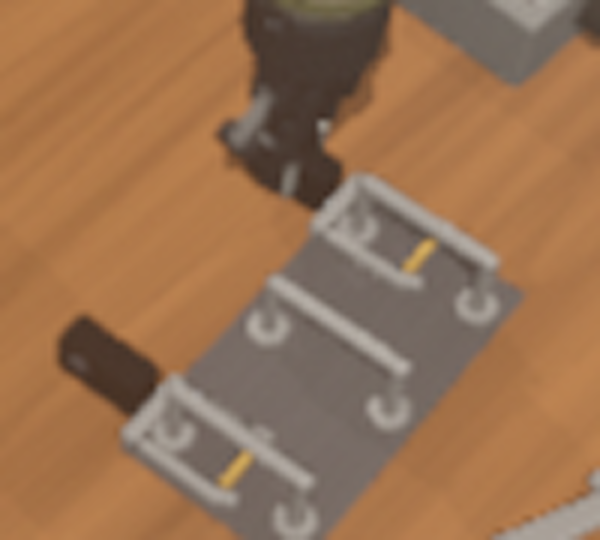

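Both gates are shut behind their legs, at (420,255) and (236,468). Next: release, rise, and turn the wrist half a turn so the key's 57° stays within joint 7's range.

Emit:
apply_moves([
  [[0,0,0,0.1,0,0.3,1],[0,0,0,0,0,0.1,1],[0,0,0,0,0,0,1],[0,0,0,0,0,0,0.7],[0,0,0,0,0,0,0.3],[0,0,0,0,0,0,0],[0,0,0,0,0,0,0],[0,0,0,0,0,0,0],[0,0,0,0,0,-2,0],[0,0,0,0,0,-6,0],[0,0,0,0,0,-6,0],[0,0,0,0,0,-5,0],[0,0,-10.5,0,0,0,0],[0,0,-10.5,0,0,0,0],[0,0,-10.5,0,0,0,0],[0,0,-10.5,0,0,0,0],[0,0,-10.5,0,0,0,0],[0,0,-10.5,0,0,0,0],[0,0,-10.5,0,0,0,0],[0,0,-10.5,0,0,0,0]],
])

```text
clock: 23.72
eef_pos: [0.5639, 0.1016, 0.2142]
tcp_rot: [-2.224, -2.218, 0.001]
wrist_force: [-0.2, -0.6, -0.5]
opening: 0.0856
gripper_force: 0.0
```

Emit:
apply_moves([
  [[0,0,-10.5,0,0,0,0.5],[0,0,-10.5,0,0,0,0.5],[0,0,-10.5,0,0,0,0.5],[0,0,-10.5,0,0,0,0.5],[0,0,-10.5,0,0,0,0.5],[0,0,-10.5,0,0,0,0.5],[0,0,-10.5,0,0,0,0.5],[0,0,-6,0,0,0,0.5],[0,0,0,0,0,0,0.5],[0,0,0,0,0,0,0.5]],
])

```text
clock: 24.98
eef_pos: [0.5641, 0.1016, 0.2142]
tcp_rot: [-0.305, -3.127, 0.0]
wrist_force: [0.6, -0.1, -0.1]
opening: 0.0427
gripper_force: 0.0
```

```bash
python3 -c "
from m import *
to([.4016,.3383,.16],np.pi/2-.008)
D=draw((.4866,.3376,-.008),panelP(1))
crop(camera('scene'),270,350,85,145,9,'key1',D)"
```

```text
t 24.98 pos [0.5641 0.1016 0.2142] x [-0.981  0.193  0.   ] y [ 0.193  0.981 -0.   ] z [-0. -0. -1.] F [ 0.6 -0.1 -0.1] op 0.0427 gf 0.0 j [ 0.21  0.55 -0.71  1.96  0.48  0.81  0.61]
shift tool cm [20.51 20.08  5.42] turn about tool z deg -10.7 tilt fix [-0.01 -0.01  0.  ]
```

View pics/key1.png

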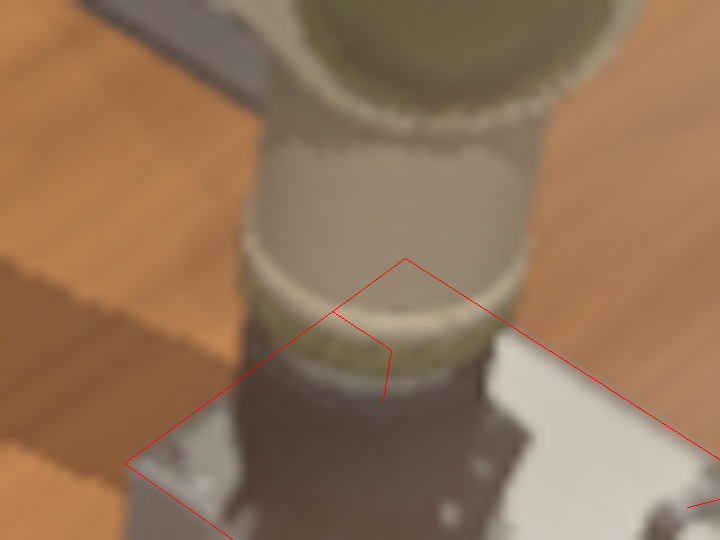

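The arm hides the key in this view. The panel overlay earlier matched within about 2 mm, so I approach and check by force. That was my 14th picture, so from here I use numbers only.

Emit:
apply_moves([
  [[0,0,0,4.1,4,0,0.5],[0,0,0,4.1,4,0,0.5],[0,0,0,4.1,4,0,0.5],[0,0,0,4.1,4,0,0.5],[0,0,0,4.1,4.1,0,0.5],[0,0,-10.7,0,0,0,0.5],[0,0,0,0,0,5.4,0.5],[0,0,0,0,0,0,0.5],[0,0,0,0,0,0,0.5]],
])

```text
clock: 26.15
eef_pos: [0.4012, 0.3386, 0.1613]
tcp_rot: [0.009, 3.141, 0.0]
wrist_force: [0.8, 0.1, 0.3]
opening: 0.0428
gripper_force: 0.0
```

```bash
python3 -c "
from m import *
to([.4016,.3383,.100],np.pi/2-.008)"
```

```text
t 26.15 pos [0.4012 0.3386 0.1613] x [-1.     0.006 -0.   ] y [0.006 1.    0.   ] z [ 0.  0. -1.] F [0.8 0.1 0.3] op 0.0428 gf 0.0 j [-0.32  0.57 -0.7   2.11  0.6   0.67  0.14]
shift tool cm [-0.04 -0.03  6.13] turn about tool z deg 0.1 tilt fix [0.01 0.01 0.  ]
```

Emit:
apply_moves([
  [[0,0,0,0,0,2.5,0.5],[0,0,0,0,0,2,0.5],[0,0,0,0,0,1.6,0.5],[0,0,0,0,0,0,0.5],[0,0,0,0,0,0,0.7],[0,0,0,0,0,0,0.85],[0,0,0,0,0,0,1],[0,0,0,0,0,0,1],[0,0,0,0,0,0,1],[0,0,0,0,0,0,1]],
], newtons=25)

```text
clock: 27.4
eef_pos: [0.4015, 0.3389, 0.1]
tcp_rot: [0.008, 3.141, 0.002]
wrist_force: [-1.3, 0.9, 6.7]
opening: 0.0074
gripper_force: 29.5
```

```bash
python3 -c "
from m import *
s,r=st();print(s['ft_torque'])"
```

```text
t 27.4 pos [0.4015 0.3389 0.1   ] x [-1.     0.005 -0.001] y [0.005 1.    0.001] z [ 0.001  0.001 -1.   ] F [-1.3  0.9  6.7] op 0.0074 gf 29.5 j [-0.4   0.65 -0.6   2.15  0.72  0.54  0.03]
[ 0.14324053  0.07281111 -0.15789316]
```

The key is gripped: opening 7.4 mm against an 8 mm bow, with little side force. Next: turn it clockwise.

Emit:
apply_moves([
  [[0,0,0,0,0,0,1],[0,0,7.2,0,0,0,1],[0,0,7.2,0,0,0,1],[0,0,7.2,0,0,0,1],[0,0,7.2,0,0,0,1],[0,0,7.2,0,0,0,1],[0,0,7.2,0,0,0,1],[0,0,7.2,0,0,0,1],[0,0,7.2,0,0,0,1]],
], newtons=45)

```text
clock: 28.52
eef_pos: [0.4017, 0.3394, 0.1]
tcp_rot: [1.525, 2.746, 0.004]
wrist_force: [-1.0, 2.4, 5.9]
opening: 0.0069
gripper_force: 49.1
```

```bash
python3 -c "
from m import *
s,r=st();print(s['ft_torque'],np.degrees(np.arctan2(r[1,1],r[0,1])))"
```

```text
t 28.52 pos [0.4017 0.3394 0.1   ] x [-0.529  0.849  0.001] y [0.849 0.529 0.002] z [ 0.002  0.002 -1.   ] F [-1.   2.4  5.9] op 0.0069 gf 49.1 j [-0.58  0.61 -0.32  2.16  0.44  0.43 -0.7 ]
[0.41514193 0.06245457 0.13019687] 31.918062246217833
```

Emit:
apply_moves([
  [[0,0,2,0,0,0,1],[0,0,0,0,0,0,1],[0,0,0,0,0,0,1]],
])

```text
clock: 28.9
eef_pos: [0.4017, 0.3394, 0.1]
tcp_rot: [1.563, 2.725, 0.004]
wrist_force: [1.1, 2.4, 7.1]
opening: 0.0069
gripper_force: 52.9
```

```bash
python3 -c "
from m import *
s,r=st();print(s['ft_torque'],np.degrees(np.arctan2(r[1,1],r[0,1])))"
```

```text
t 28.9 pos [0.4017 0.3394 0.1   ] x [-0.505  0.863  0.001] y [0.863 0.505 0.003] z [ 0.002  0.002 -1.   ] F [1.1 2.4 7.1] op 0.0069 gf 52.9 j [-0.59  0.6  -0.32  2.16  0.44  0.43 -0.72]
[ 0.33220604 -0.07634931  0.83348826] 30.324077773422502
```

Emit:
apply_moves([
  [[0,0,0,0,0,0,1],[0,0,0,0,0,0,1],[0,0,0,0,0,0,1],[0,0,0,0,0,0,1],[0,0,0,0,0,0,1],[0,0,0,0,0,0,1],[0,0,0,0,0,0,1],[0,0,0,0,0,0,1],[0,0,0,0,0,0,1],[0,0,0,0,0,0,1],[0,0,0,0,0,0,1],[0,0,0,0,0,0,1],[0,0,0,0,0,0,1],[0,0,0,0,0,0,1],[0,0,0,0,0,0,0.2],[0,0,0,0,0,0,0.2],[0,0,0,0,0,0,0.2],[0,0,0,0,0,0,0.2]],
])

```text
clock: 31.15
eef_pos: [0.4011, 0.3377, 0.0991]
tcp_rot: [-1.569, -2.722, 0.002]
wrist_force: [-0.4, -0.7, 0.1]
opening: 0.0682
gripper_force: 0.0
```

Emit:
apply_moves([
  [[0,0,0,0,0,0,0.2],[0,0,0,0,0,-4,0.2],[0,0,0,0,0,-5,0.2],[0,0,0,0,0,-5,0.2],[0,0,0,-3,5,0,0.2],[0,0,0,-3,5,0,0.2],[0,0,0,-3,-5,0,0.2],[0,0,0,0,-6,0,0.2],[0,0,0,0,-6,0,0.2],[0,0,0,0,-6,0,0.2],[0,0,0,0,0,0,0.2],[0,0,0,0,0,0,0.2]],
])

```text
clock: 32.65
eef_pos: [0.3346, 0.1956, 0.2397]
tcp_rot: [1.568, 2.721, 0.002]
wrist_force: [0.8, 0.6, 0.6]
opening: 0.0684
gripper_force: 0.0
```

```bash
python3 - <<'E'
from m import *
st()
a=camera("scene")
# yellow gates and black handles near hoops (numeric check vs. hk6/hk5 positions), dark toggle grips
hsv=cv2.cvtColor(a["image"],cv2.COLOR_RGB2HSV)
def blobs(m,z,mn):
    n,_,s,c=cv2.connectedComponentsWithStats(m.astype(np.uint8))
    for i in range(1,n):
        if s[i,4]>=mn: print(s[i,4],c[i].round(1),unproj(a,c[i],z)[0].round(3))
roi=np.zeros(hsv.shape[:2],bool);roi[170:300,165:360]=1
print("gate yellow");blobs((hsv[...,0]>17)&(hsv[...,0]<30)&(hsv[...,1]>120)&(hsv[...,2]>150)&roi,.008,4)
print("dark in hook area");blobs((hsv[...,2]<75)&roi,.03,20)
roi[:]=0;roi[85:165,275:380]=1
print("dark on panel");blobs((hsv[...,2]<75)&roi,.129,15)
print("off tips",place((.4866,.3376,-.008),[[.106,-.045,.129],[.106,.045,.129]]).round(3))
print("exp gates",place((.5639,.1015,.096),[[.087,0,.008]]).round(3),place((.5787,-.0676,.0931),[[.087,0,.008]]).round(3))
E
```

```text
t 32.65 pos [0.3346 0.1956 0.2397] x [-0.501  0.865  0.   ] y [0.865 0.501 0.002] z [ 0.001  0.001 -1.   ] F [0.8 0.6 0.6] op 0.0684 gf 0.0 j [-0.25  0.24 -0.52  2.31  0.21  0.62 -0.39]
gate yellow
12 [319.8 212.3] [0.651 0.114 0.008]
13 [205.8 232.6] [ 0.442 -0.208  0.008]
13 [288.8 247.9] [ 0.667 -0.058  0.008]
dark in hook area
35 [300.3 200.7] [0.583 0.09  0.03 ]
29 [269.9 234.6] [ 0.601 -0.076  0.03 ]
dark on panel
83 [280.3  89.4] [0.219 0.373 0.129]
37 [290.4  89.6] [0.248 0.4   0.129]
off tips [[0.592 0.292 0.129]
 [0.593 0.382 0.129]]
exp gates [[0.65  0.11  0.008]] [[ 0.665 -0.06   0.008]]
```

```bash
python3 - <<'E'
from m import *
a=camera("scene");g=cv2.cvtColor(a["image"],cv2.COLOR_RGB2GRAY)
for s in(0,1):
    for P in draw((.4866,.3376,-.008),panelP(s))[1:3]:
        v=np.linspace(P[2],P[3],7);u=proj(a,v).round().astype(int);print(s,[int(g[y,x]) for x,y in u])
o=cv2.imread("pics/raw_scene0.png",0);d=(cv2.absdiff(cv2.GaussianBlur(g,(5,5),0),cv2.GaussianBlur(o,(5,5),0))>25).astype(np.uint8)
n,_,s,c=cv2.connectedComponentsWithStats(d)
for i in range(1,n):
    if s[i,4]>12: print(s[i].tolist(),unproj(a,c[i],.02)[0,:2].round(3))
E
```

```text
0 [191, 197, 197, 198, 198, 197, 198]
0 [131, 131, 130, 130, 130, 130, 130]
1 [72, 72, 75, 76, 77, 76, 77]
1 [80, 83, 87, 85, 88, 90, 91]
[53, 0, 10, 6, 46] [-1.262  0.148]
[78, 0, 62, 58, 816] [-0.805  0.255]
[141, 0, 29, 15, 256] [-0.851  0.521]
[270, 0, 22, 10, 109] [-0.374  1.026]
[253, 5, 3, 9, 22] [-0.44   0.879]
[57, 7, 57, 37, 1197] [-0.934  0.148]
[264, 7, 20, 18, 161] [-0.316  0.885]
[136, 17, 32, 33, 671] [-0.639  0.354]
[272, 19, 19, 12, 79] [-0.215  0.862]
[267, 30, 5, 6, 18] [-0.224  0.77 ]
[262, 37, 24, 23, 386] [-0.115  0.687]
[95, 39, 10, 4, 16] [-0.756  0.116]
[174, 48, 8, 7, 26] [-0.42   0.339]
[161, 52, 15, 22, 224] [-0.384  0.252]
[169, 56, 18, 46, 452] [-0.244  0.211]
[129, 58, 32, 22, 266] [-0.41  0.15]
[190, 58, 108, 72, 2822] [0.058 0.409]
[136, 87, 22, 34, 213] [-0.198  0.018]
[146, 91, 14, 6, 70] [-0.237  0.068]
[161, 96, 6, 5, 19] [-0.18   0.082]
[167, 108, 3, 6, 15] [-0.102  0.048]
[332, 119, 14, 22, 113] [0.455 0.466]
[80, 123, 79, 129, 2593] [ 0.091 -0.301]
[316, 130, 14, 23, 172] [0.451 0.373]
[350, 133, 17, 14, 114] [0.549 0.474]
[333, 145, 19, 15, 147] [0.546 0.376]
[291, 190, 16, 16, 166] [0.565 0.102]
[303, 202, 19, 17, 66] [0.635 0.091]
[0, 212, 45, 35, 736] [ 0.02  -0.627]
[259, 223, 18, 16, 179] [ 0.581 -0.067]
[174, 235, 12, 19, 194] [ 0.421 -0.296]
[271, 236, 21, 18, 82] [ 0.65  -0.078]
[231, 251, 10, 20, 173] [ 0.585 -0.209]
[63, 257, 14, 13, 52] [ 0.241 -0.574]
```

Both toggles are off, both gates are where a shut gate should be, and nothing else on the bench has moved. Handing in.

```bash
python3 -c "
from station import arm
print(arm.finish_job())"
```

```text
the job is handed in; nothing more can be done
None
```

I finished the lockout and handed it in at about 33 s on the robot's clock, without a verdict back: both isolators are off, the two hooks present are snapped onto the right and left hoops and lying flat, and the key was held at START for about 2 s then let go (I did not check by camera that it had sprung back).

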